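# Clip the loose texture roller into the empty holder

## Task

Two of the three sloping holders already carry a texture roller. Pick up the third roller, which lies loose on the table, and push it down past the sprung jaws of the one empty holder until it sits fully home in its forks and the jaws have closed over it. Leave the two stored rollers in their holders and do not move the jars or anything else.

Things in the scene. Friction and masses are not known exactly. Their poses are not given: they have to be found in the camera images.
- roller_a_mid (a point): Middle of the axis of one of three identical wooden texture rollers: 134 mm long; brown textured barrel 36 mm thick, 52 mm long; a pale turned handle 19 mm thick, 41 mm long at each end; about 90 g. Own y = long axis; same either way round.
- roller_b_mid (a point): Another of the three rollers, as roller_a_mid. At the start two of the three sit in holders and one lies on the table, its middle 18 mm above it, free to roll.
- roller_c_mid (a point): Another of the three rollers, as roller_a_mid.
- clip_a: The forks of one holder. Origin: where the roller's middle lies when fully home. Own x = along the seated roller, up the slope (30 degrees above level); z = normal of the plate, out of the forks' open mouth (leans 30 degrees from vertical towards the robot); y = across, to the left. The roller goes in along -z. The plate's surface lies 40 mm below the origin.
- clip_b: Another holder, same as clip_a. In each of the three, two forks 12 mm thick stand at x = -38 and +38 mm and take the handles, with 64 mm free between them for the 52 mm barrel. Fork floors 9.5 mm below the origin. Each fork: a fixed prong at y = -10.3 mm, a sprung steel jaw at y = +11.3 mm whose nose hangs over the seated handle.
- clip_c: Another holder, same as clip_a. In each of the three, prongs and jaws flare outwards up to z = +28 mm and guide a handle that comes in up to about 4 mm off-centre. Pushing the roller past the jaws takes about 5 to 20 N; its own weight does not open them; the jaws then hold it, so it stays when let go.
- jaw_a (a joint): Sprung jaw of clip_a, one part for both its forks, hinged along the clip's x at y = +14, z = -32 mm: 0 rad closed, grows as it is pushed outwards (about 0.1 while a handle passes); springs back by itself.
- jaw_b (a joint): The same for clip_b.
- jaw_c (a joint): The same for clip_c.
- blue_lid_jar: Bystander: white jar with a blue lid, 50 mm wide, 67 mm high, standing in front of the holders; origin at the centre of its underside. Leave it alone.
- white_lid_jar: Bystander: white jar with a white lid, 50 mm wide, 67 mm high, standing behind the loose roller; origin at the centre of its underside. Leave it alone.
- rack_base: Fixed wooden base board, 150 x 310 x 12 mm, that carries the three identical holders side by side, 95 mm apart, in changing order. Each holder is a plywood plate (114 x 78 mm) sloping at 30 degrees, rising away from the robot, with two wooden forks on it. Origin: centre of the underside; x away from the robot.
Things that resemble listed ones, but are neither listed nor needed, are in the scene too. Leave any green look-alike of the part that bears roller_c_mid alone.

How it is judged:
By the outcome, as a careful person would: the job done as asked, in the order asked, and still so for the second after the job is handed in, with the robot touching nothing.
It also fails if it takes over 46 s, if anything falls off the work surface, if the arm or the gripper's body presses on something with over 40 N, if the wrist force passes 120 N, or if a joint passes its speed limit or range.

## Robot

A 7-joint arm with a two-finger parallel gripper is mounted at the origin on a cart in front of the work surface, level with it; the furniture and walls round the work are solid. World frame = base frame: x ahead of the robot, y to its left, z up, the work surface at z = 0. Lengths are in mm, angles in rad, forces in N, time in s.
With the tool pointing down it reaches from about 400 to 850 mm from the base axis. Payload 4.5 kg.
Tool frame: the origin (TCP) lies at the very end of the fingers, on their centre line; the grasp point (between the pads) lies 19 mm behind it; z points along the fingers, y is the line along which they close (so a half turn about z gives the same grasp; the last joint's range is limited). The gripper opens to 85 mm and grips with 20 to 120 N. Pads are 22 mm wide; open, the fingers measure 114 mm over their backs; the gripper's body (76 mm by 85 mm) begins 54 mm behind the grasp point. The pads swing forward as they close: fully open they stand 13 mm farther back than shut.
Start: joints at [1.156, 0.689, -0.195, 1.565, 0.157, 0.902, -0.215], TCP at [271.209, -563.116, 231.317] pointing down, gripper open.
Joint ranges: [-3.01, 3.01], [-0.46, 2.08], [-1.47, 1.51], [0.13, 2.56], [-1, 4.14], [0.04, 2.09], [-2.66, 2.66]. Speed limits (rad/s): [2.57, 2.57, 3.14, 3.14, 3.14, 3.14, 3.14].

## Interface

Orientations are given as a unit quaternion [x, y, z, w].
In Python, from rig import r, vision gives the robot as it stands.
- The arm moves only by the shell command python3 -m inch 'ROWS' [OPENING] [FORCE]. ROWS is JSON, a list of rows, each a list of 2 entries, a list of its own where there are three numbers: the shift along the tool's x, y, z in mm, then the turn, a rotation vector about the tool's x, y, z in degrees. In form: [[[tx, ty, tz], [ax, ay, az]], ...]. A call has 1 to 8 rows; each row is the pose to reach, as a shift and turn from the pose commanded when the call began, along the tool's axes at that moment; what a row does not reach only later rows make up. A row lasts 1/8 s, in which the tool goes at most 62.5 mm and 10.7 degrees, less where a joint would pass 70% of its speed; a pose out of reach is approached as far as the arm can. A call with a gripper value outside its range is refused whole. OPENING is the opening, from 0 (shut) to 1 (fully open), set as the call begins (- or left out, the last holds). The fingers move at their own pace and stop on an object; FORCE is the grip in N (left out, the last holds). Time passes only in rows, so rows that repeat a pose let the fingers close. It gives the time, the measured TCP pose, the force, the opening and the grip force at its end, in the units of the state.
- r.state(): the state, without advancing time (a new reading comes with each control period).
- vision.camera(name): name is "side" or "top"; returns the picture (420x560x3 uint8, red, green, blue); there is no depth.
- vision.camera_params(name): a dict with "fx", "fy", "cx", "cy" (pixels), "k1" (the pictures are not rectified: a ray, as slopes to the right and down, at radius r is drawn at 1 + k1 r^2 times it, then the intrinsics apply), "R" (3x3) and "t" (3): a world point X has camera coordinates R X + t. Camera axes: x right, y down, z forward; pixel columns grow to the right and rows downward; lengths in mm; the calibration is good to about 2 mm. A picture is of the moment at which its call begins. camera_params takes no time and is no camera call.
- r.finish_job(): hands the job in; it is judged then, once.
The state is a dict: "t": time; "q": joint angles; "dq": joint speeds; "joint_torque": joint torques, N m; "position": TCP position; "tcp_rot": TCP orientation; "ft_force": force on the tool from outside, world axes, zero at the start; "wrist_torque": the same for the moment, N m; "gripper_width": finger opening in mm; "gripper_force": force on a finger pad.
Only numpy, scipy, OpenCV 4.12 (cv2) and the standard library are available. Lean on these libraries where they do the work, as an engineer would, in place of code of your own. Each camera call takes 0.05 s, during which the arm holds its last target. There are 200 camera calls.

## Working session

There is one attempt and no reset: what is moved stays moved. The work goes in short steps, Python scripts to look and compute and a shell command to move; the robot and the scene stay as the last step left them, time stands still between calls to the robot, and variables do not carry over. Pictures are saved under pics/ and viewed, at most 10 in all, crops included, and the job is handed in when it is done.

```bash
ls; mkdir -p pics; python3 - <<'E'
from rig import r, vision
import cv2
for n in("side","top"):
    cv2.imwrite(f"pics/{n}0.png",vision.camera(n)[:,:,::-1]); print(n,vision.camera_params(n))
s=r.state();print(s)
E
```

```text
pics
side {'fx': 411.3807404177979, 'fy': 411.3807404177979, 'cx': 274.0902314820759, 'cy': 212.82706350129553, 'k1': 0.03303768302181735, 'R': array([[-0.99980037, -0.01175478, -0.01615707],
       [ 0.00842243,  0.48534346, -0.87428301],
       [ 0.01811873, -0.87424456, -0.48514757]]), 't': array([ 523.36625523,   93.65134591, 1132.46192604])}
top {'fx': 468.8946942999374, 'fy': 468.8946942999374, 'cx': 279.9528219844914, 'cy': 212.63505217111913, 'k1': -0.10843311126875145, 'R': array([[ 2.92560967e-02, -9.99556715e-01,  5.51856621e-03],
       [-9.79103351e-01, -2.97681234e-02, -2.01172779e-01],
       [ 2.01247880e-01,  4.82283609e-04, -9.79540228e-01]]), 't': array([ -21.67717307,  530.04880051, 1104.43479885])}
{'t': 0.1, 'q': array([ 1.15581573,  0.68989809, -0.19453193,  1.56625483,  0.15729203,
        0.90251215, -0.21510433]), 'dq': array([ 0.00048118, -0.00166632, -0.00149689, -0.00466682, -0.00039598,
       -0.0008226 , -0.00162044]), 'joint_torque': array([-3.79228426e-03, -5.40604305e+01, -1.27194386e+00, -1.58986849e+01,
        9.26249020e-03,  4.32920104e-03, -4.37633545e-06]), 'position': array([ 270.87522369, -562.59109009,  230.56186873]), 'tcp_rot': array([ 9.74920930e-01,  2.22549933e-01, -2.41199241e-04, -8.05400149e-04]), 'ft_force': array([-0.37837968,  0.63739843,  0.25728722]), 'wrist_torque': array([-0.00869714,  0.04119656,  0.01634661]), 'gripper_force': 0.0, 'gripper_width': 85.23640951822635}
```

View pics/top0.png

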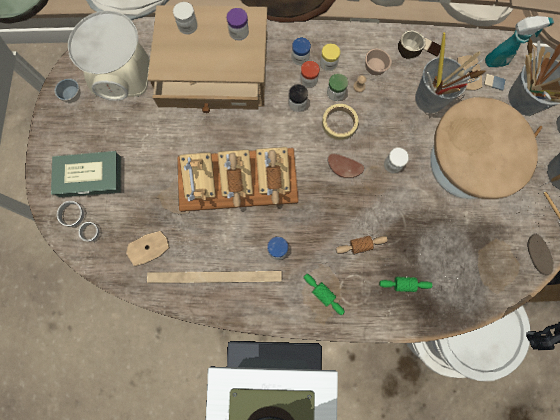

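View pics/side0.png

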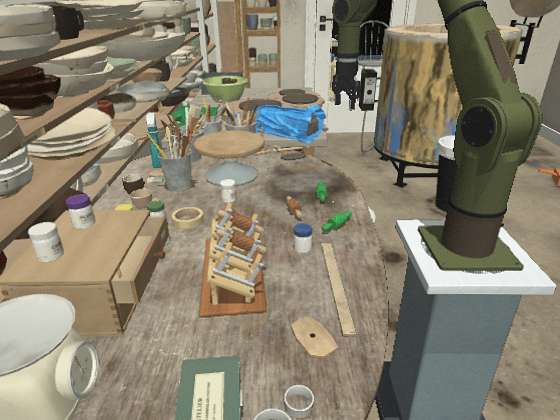

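The top view shows the empty holder leftmost at about (198,178), stored rollers at (237,180) and (273,176), and the loose brown roller at (362,244). The blue-lid jar is at (278,248) and the white-lid jar at (398,159). Two green look-alikes are at (324,294) and (406,285). I'll zoom in next.

```bash
python3 - <<'E'
import cv2,numpy as np
a=cv2.imread("pics/top0.png");b=cv2.imread("pics/side0.png")
def c(i,x,y,w,h,s):return cv2.resize(i[y:y+h,x:x+w],None,fx=s,fy=s,interpolation=cv2.INTER_CUBIC)
A=c(a,170,140,133,75,6)  # 798x450
cv2.imwrite("pics/c1.png",A)
B=np.hstack([c(a,330,225,65,40,6)[:240],np.zeros((240,10,3),np.uint8),c(b,275,180,65,40,6)])
C=c(b,195,200,80,60,6)[:355]
C=np.hstack([C,np.zeros((355,B.shape[1]-C.shape[1],3),np.uint8)])
cv2.imwrite("pics/c2.png",np.vstack([B,C]))
print(B.shape)
E
```

```text
(240, 790, 3)
```

View pics/c1.png

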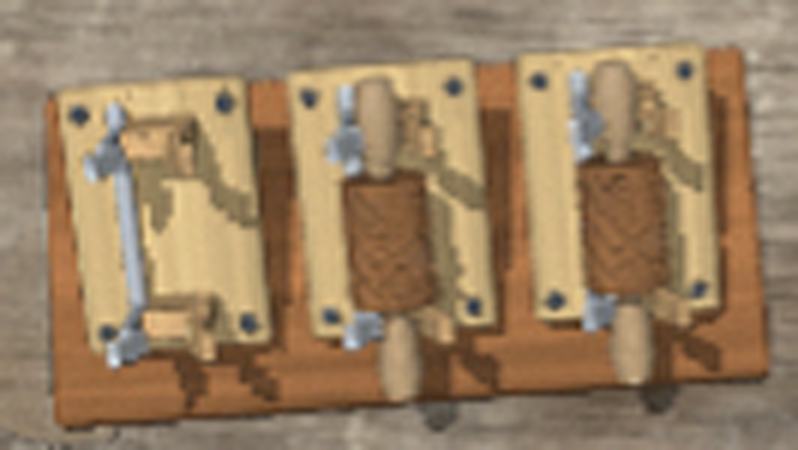

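View pics/c2.png

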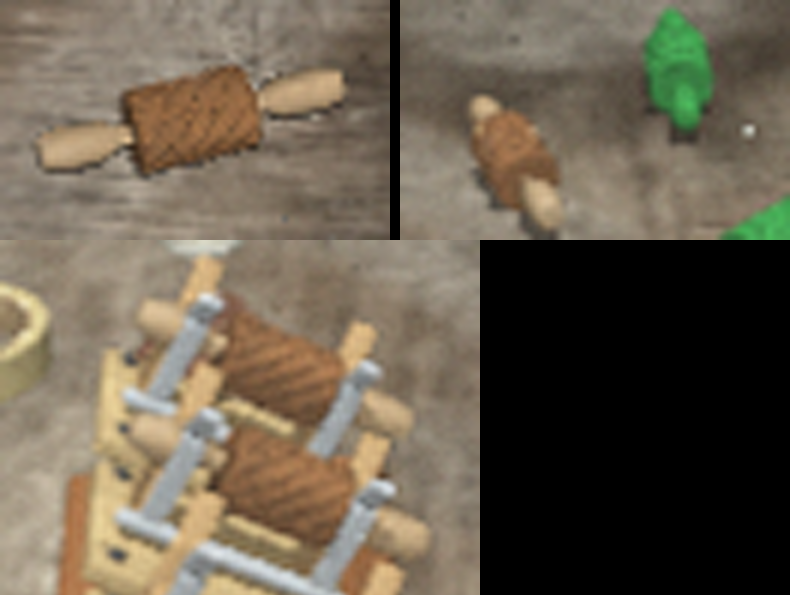

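The crops show the leftmost holder empty with its jaw's bar low on the left. The loose roller's ends are at crop (40,155) and (343,82). Next I'll fit poses from the plate, base and roller points.

```bash
cat > h.py <<'E'
import numpy as np
from scipy.spatial.transform import Rotation as Ro
from scipy.optimize import least_squares
from rig import r, vision
P={n:vision.camera_params(n) for n in("top","side")}
def proj(n,X):
    p=P[n]; c=np.asarray(X)@p["R"].T+p["t"]; s=c[...,:2]/c[...,2:]
    s=s*(1+p["k1"]*(s**2).sum(-1,keepdims=True)); return s*[p["fx"],p["fy"]]+[p["cx"],p["cy"]]
def crop(uv,ox,oy,s=6): return (np.array(uv,float)+.5)/s-.5+[ox,oy]
def clipR(yaw): # x up slope, y left, z normal
    return Ro.from_euler("z",yaw)*Ro.from_euler("y",-np.pi/6)
E
cat > fit.py <<'E'
from h import *
pl=[[57,39,-40],[57,-39,-40],[-57,-39,-40],[-57,39,-40]]; en=[[67,0,0],[-67,0,0]]
tc={95:[(57,92),(243,78),(272,342),(95,348)],0:[(288,73),(470,60),(497,325),(315,333)],-95:[(516,53),(702,42),(720,310),(538,320)]}
te={0:[(376,82),(402,398)],-95:[(612,65),(634,382)]}
se={0:[(135,432),(425,535)],-95:[(140,315),(410,415)]}
base=[[75,155,12],[-75,155,12],[-75,-155,12],[75,-155,12]]; bt=[(48,95),(58,427),(768,375),(743,48)]
def res(p,full=False):
    x,y,yaw,dx,h,d2=p; Z=Ro.from_euler("z",yaw); o=np.array([x,y,0]); out={}
    out["base"]=proj("top",Z.apply(base)+o)-crop(bt,170,140)
    for k in tc:
        c=o+Z.apply([dx,k,h]); R=clipR(yaw)
        out[f"pl{k}"]=proj("top",R.apply(pl)+c)-crop(tc[k],170,140)
        if k in te:
            out[f"te{k}"]=proj("top",R.apply(en)+c)-crop(te[k],170,140)
            out[f"se{k}"]=proj("side",R.apply(en)+c)-crop(np.array(se[k])-[0,240],195,200)
    return out if full else np.concatenate([v.ravel() for v in out.values()])
f=least_squares(res,[600,180,0,0,80,0],loss="soft_l1")
for k,v in res(f.x,True).items(): print(k,v.round(1).tolist())
x,y,yaw,dx,h,_=f.x
print("rack",f.x.round(3))
for k in(95,0,-95): print(k,(np.array([x,y,0])+Ro.from_euler("z",yaw).apply([dx,k,h])).round(1))
def rr(q):
    a=np.array([-np.sin(q[2]),np.cos(q[2]),0])*67; m=np.array([q[0],q[1],18])
    return np.concatenate([(proj("top",[m+a,m-a])-crop([(40,155),(343,82)],330,225)).ravel(),
     proj("top",m)-crop([193,118],330,225),proj("side",m)-crop([115,157],275,180)])
g=least_squares(rr,[450,-200,0]);print("roller",g.x,rr(g.x).round(1))
E
python3 fit.py
```

```text
base [[-0.7, -0.1], [-1.0, -0.0], [0.8, 0.4], [0.5, -0.3]]
pl95 [[-0.2, 0.2], [0.3, 0.3], [0.1, 0.6], [-1.0, 1.7]]
pl0 [[-0.3, 0.6], [1.0, 0.6], [-0.0, 0.8], [-0.4, 1.6]]
te0 [[-0.5, -2.9], [0.1, -1.8]]
se0 [[-2.5, -2.3], [-1.5, 0.7]]
pl-95 [[0.2, 1.3], [0.8, 1.1], [0.2, 0.8], [-0.1, 1.2]]
te-95 [[0.1, -2.8], [-0.1, -1.8]]
se-95 [[-1.9, -1.8], [-1.3, 0.9]]
rack [ 6.26324e+02  1.09198e+02  1.00000e-01 -2.22030e+01  9.78230e+01
  0.00000e+00]
95 [594.7 201.5  97.8]
0 [604.2 107.   97.8]
-95 [613.7  12.5  97.8]
roller [ 4.62541922e+02 -2.14611058e+02  2.62416971e-01] [-0.1  0.   0.2 -0.1 -0.1  0.   0.   0.1]
```

```bash
cat > fit2.py <<'E'
exec(open("fit.py").read().split("f=least")[0])
fl=[[38,0,-9.5],[-38,0,-9.5]]
def res(q,full=False):
    x,y,yaw,dx,h,pp,s=q; Z=Ro.from_euler("z",yaw); o=np.array([x,y,0]); out={}
    out["base"]=proj("top",Z.apply(base)+o)-crop(bt,170,140)
    for k in tc:
        c=o+Z.apply([dx,k,h]); R=clipR(yaw)
        out[f"pl{k}"]=proj("top",R.apply(np.array(pl)+[pp,0,0])+c)-crop(tc[k],170,140)
        if k in te:
            E=R.apply(np.array(en)+[s,0,0])+c
            out[f"te{k}"]=proj("top",E)-crop(te[k],170,140)
            out[f"se{k}"]=proj("side",E)-crop(np.array(se[k])-[0,240],195,200)
        else: out["fl"]=proj("top",R.apply(fl)+c)-crop([(155,143),(178,318)],170,140)
    return out if full else np.concatenate([v.ravel() for v in out.values()])
f=least_squares(res,[626,109,.1,-22,90,0,0],loss="soft_l1")
for k,v in res(f.x,True).items(): print(k,v.round(1).tolist())
x,y,yaw,dx,h,pp,s=f.x; print(f.x.round(2))
for k in(95,0,-95): print(k,(np.array([x,y,0])+Ro.from_euler("z",yaw).apply([dx,k,h])).round(1))
import cv2
c=np.array([x,y,0])+Ro.from_euler("z",yaw).apply([dx,95,h]); R=clipR(yaw)
def draw(n,ox,oy,w,hh,S):
    im=cv2.imread(f"pics/{n}0.png")[oy:oy+hh,ox:ox+w]; im=cv2.resize(im,None,fx=S,fy=S,interpolation=cv2.INTER_CUBIC)
    def L(a,col):
        q=((proj(n,R.apply(a)+c)-[ox,oy]+.5)*S-.5).round().astype(int); cv2.polylines(im,[q.reshape(-1,1,2)],True,col,1)
    L(np.array(pl)+[pp,0,0],(0,255,0))
    for X in(38,-38):
        for e in(-6,6): L(np.array([[X+e,-10.3,-40],[X+e,-10.3,28],[X+e,-10.3,-9.5],[X+e,11.3,-9.5],[X+e,11.3,28],[X+e,11.3,-9.5]]),(0,0,255))
    L([[0,0,0],[10,0,0]],(255,0,0)); return im
A=draw("top",172,145,50,65,8);B=draw("side",200,240,75,75,7)
H=525;cv2.imwrite("pics/ov.png",np.hstack([cv2.copyMakeBorder(A,0,525-A.shape[0],0,0,cv2.BORDER_CONSTANT),B])[:, :800])
E
python3 fit2.py
```

```text
base [[-0.7, 0.1], [-0.7, 0.2], [1.0, 0.1], [0.4, -0.5]]
pl95 [[-0.1, -0.5], [0.3, -0.5], [0.3, -0.2], [-0.8, 1.0]]
fl [[-1.5, -0.4], [-1.8, 0.7]]
pl0 [[-0.3, -0.2], [0.9, -0.3], [0.1, -0.1], [-0.2, 0.8]]
te0 [[-0.1, -0.5], [0.6, 0.4]]
se0 [[-0.4, -0.8], [0.4, 2.0]]
pl-95 [[0.2, 0.4], [0.7, -0.0], [0.3, -0.3], [-0.0, 0.2]]
te-95 [[0.3, -0.5], [0.3, 0.3]]
se-95 [[-0.2, -0.4], [0.2, 2.2]]
[ 6.2639e+02  1.0893e+02  1.0000e-01 -1.8980e+01  9.7650e+01 -9.5000e-01
 -9.0200e+00]
95 [597.6 201.4  97.7]
0 [607.5 106.9  97.7]
-95 [617.4  12.5  97.7]
```

View pics/ov.png

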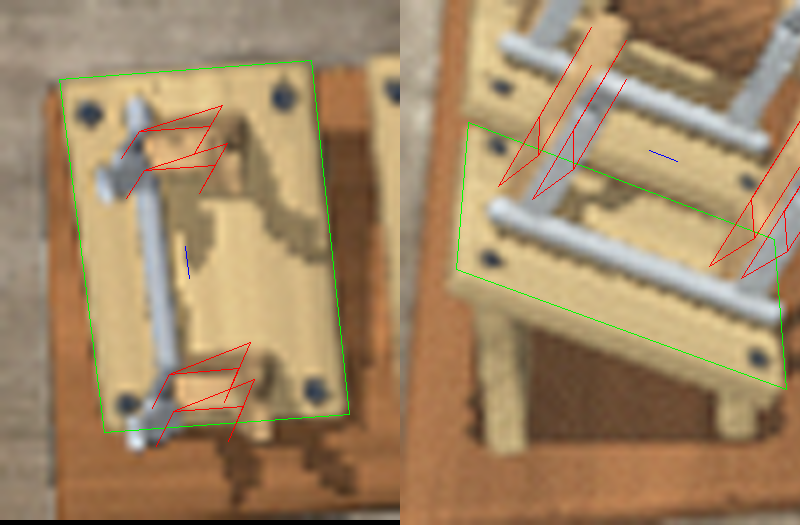

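The overlay matches the plate and jaw tips of the empty holder. That puts the home point at about (597, 201, 97), yaw 0.10, and the roller at (462.5, −214.6, 18), axis yaw 0.262.

```bash
cat > go.py <<'E'
# usage: go.py pick|clip  a b c : offset of target TCP. pick: world z height; clip: roller centre offset (x,y,z) in clip axes
import sys; from h import *
s=r.state(); p=s["position"]; R=Ro.from_quat(s["tcp_rot"])
v=[float(a) for a in sys.argv[2:]]
if sys.argv[1]=="pick":
    T=np.array([462.5,-214.6,v[0]]); a=np.pi/2+.262
    Rt=Ro.from_matrix(np.array([[np.cos(a),np.sin(a),0],[np.sin(a),-np.cos(a),0],[0,0,-1]]).T)
else:
    C=clipR(.1); Rt=C*Ro.from_euler("y",180,degrees=True)
    B=v[3] if len(v)>3 else 15.   # roller centre behind TCP
    T=np.array([596.6,201.3,97.3])+C.apply(v[:3])+Rt.apply([0,0,B])
print("t",s["t"],"TCP",p.round(1),"target",T.round(1))
print("shift",R.inv().apply(T-p).round(1),"turn",(R.inv()*Rt).as_rotvec(degrees=True).round(1),"F",s["ft_force"].round(1),"w",round(s["gripper_width"],1),"q",s["q"].round(2))
E
python3 go.py pick 150
```

```text
t 0.1 TCP [ 270.9 -562.6  230.6] target [ 462.5 -214.6  150. ]
shift [ 323.7 -230.2   80.9] turn [ -0.1  -0.1 -79.3] F [-0.4  0.6  0.3] w 85.2 q [ 1.16  0.69 -0.19  1.57  0.16  0.9  -0.22]
```

```bash
python3 -m inch '[[[324,-230,81],[0,0,-79]],[[324,-230,81],[0,0,-79]],[[324,-230,81],[0,0,-79]],[[324,-230,81],[0,0,-79]],[[324,-230,81],[0,0,-79]],[[324,-230,81],[0,0,-79]],[[324,-230,81],[0,0,-79]],[[324,-230,81],[0,0,-79]]]' 1; python3 go.py pick 150
```

```text
t: 1.1
position: [464.8, -211.6, 149.8]
tcp_rot: [0.607, 0.795, 0.001, -0.001]
ft_force: [-0.3, -1.1, -0.4]
gripper_width: 85.4
gripper_force: 0.0
t 1.1 TCP [ 464.8 -211.6  149.8] target [ 462.5 -214.6  150. ]
shift [-2.3 -3.  -0.2] turn [ 0.1 -0.1  0.2] F [-0.3 -1.1 -0.4] w 85.4 q [ 0.62  0.7  -0.47  1.98  0.54  0.59  0.06]
```

```bash
python3 -m inch '[[[0,0,0],[0,0,0]],[[0,0,0],[0,0,0]],[[0,0,0],[0,0,0]]]' >/dev/null; python3 go.py pick 2
```

```text
t 1.475 TCP [ 463.1 -215.9  150.3] target [ 462.5 -214.6    2. ]
shift [  1.5  -0.2 148.3] turn [-0.   0.  -0.4] F [-0.2 -0.3 -0.1] w 85.5 q [ 0.63  0.7  -0.46  1.98  0.54  0.59  0.05]
```

```bash
python3 -m inch '[[[0,0,50],[0,0,0]],[[0,0,100],[0,0,0]],[[1,0,130],[0,0,0]],[[1,0,140],[0,0,0]],[[1,0,147],[0,0,0]],[[1,0,147],[0,0,0]],[[1,0,147],[0,0,0]]]'; python3 go.py pick 2
```

```text
t: 2.35
position: [463.7, -214.7, 4.2]
tcp_rot: [0.611, 0.792, 0.0, 0.001]
ft_force: [-0.9, 0.6, 0.1]
gripper_width: 85.0
gripper_force: 0.0
t 2.35 TCP [ 463.7 -214.7    4.2] target [ 462.5 -214.6    2. ]
shift [ 0.4 -1.1  2.2] turn [ 0.1  0.1 -0.3] F [-0.9  0.6  0.1] w 85.0 q [ 0.46  0.94 -0.19  2.04  0.75  0.22 -0.14]
```

Close with 80 N, moving 1 mm lower.

```bash
python3 -m inch '[[[0,-1,1],[0,0,0]],[[0,-1,1],[0,0,0]],[[0,-1,1],[0,0,0]],[[0,-1,1],[0,0,0]],[[0,-1,1],[0,0,0]],[[0,-1,1],[0,0,0]],[[0,-1,1],[0,0,0]],[[0,-1,1],[0,0,0]]]' 0 80; python3 go.py pick 2
```

```text
t: 3.35
position: [462.3, -214.7, 2.8]
tcp_rot: [0.611, 0.792, 0.0, 0.0]
ft_force: [-0.5, -0.6, 4.6]
gripper_width: 33.8
gripper_force: 79.0
t 3.35 TCP [ 462.3 -214.7    2.8] target [ 462.5 -214.6    2. ]
shift [0.1 0.2 0.8] turn [ 0.   0.  -0.3] F [-0.5 -0.6  4.6] w 33.8 q [ 0.46  0.95 -0.18  2.04  0.76  0.22 -0.14]
```

```bash
python3 -m inch '[[[0,0,-30],[0,0,0]],[[0,0,-80],[0,0,0]],[[0,0,-140],[0,0,0]],[[0,0,-200],[0,0,0]],[[0,0,-240],[0,0,0]],[[0,0,-240],[0,0,0]],[[0,0,-240],[0,0,0]]]'; python3 go.py clip 0 0 110
```

```text
t: 4.22
position: [461.1, -214.7, 241.5]
tcp_rot: [0.611, 0.792, -0.001, -0.001]
ft_force: [-0.4, -0.5, -1.2]
gripper_width: 33.9
gripper_force: 79.8
t 4.225 TCP [ 461.1 -214.7  241.5] target [549.3 196.6 179.6]
shift [375.4 189.8  61.8] turn [-21.2 -24.9 -79. ] F [-0.4 -0.5 -1.2] w 33.9 q [ 0.72  0.57 -0.6   1.89  0.43  0.82  0.15]
```

```bash
python3 -m inch '[[[375,190,0],[-21.2,-24.9,-79]],[[375,190,0],[-21.2,-24.9,-79]],[[375,190,0],[-21.2,-24.9,-79]],[[375,190,0],[-21.2,-24.9,-79]],[[375,190,0],[-21.2,-24.9,-79]],[[375,190,0],[-21.2,-24.9,-79]],[[375,190,0],[-21.2,-24.9,-79]],[[375,190,0],[-21.2,-24.9,-79]]]'; python3 -m inch '[[[0,0,0],[0,0,0]],[[0,0,0],[0,0,0]],[[0,0,0],[0,0,0]]]' ; python3 go.py clip 0 0 80
```

```text
t: 5.22
position: [549.3, 202.5, 240.6]
tcp_rot: [-0.055, 0.964, 0.015, 0.259]
ft_force: [1.6, -1.8, -0.6]
gripper_width: 34.1
gripper_force: 79.8
t: 5.6
position: [551.1, 195.9, 242.2]
tcp_rot: [-0.047, 0.965, 0.012, 0.259]
ft_force: [0.2, -1.0, -0.6]
gripper_width: 34.3
gripper_force: 79.8
t 5.6 TCP [551.1 195.9 242.2] target [564.3 198.1 153.6]
shift [32.8  0.8 83.4] turn [-0.1  0.1 -0.2] F [ 0.2 -1.  -0.6] w 34.3 q [-0.24  0.53 -0.47  2.17  1.59  0.47 -0.4 ]
```

```bash
python3 -m inch '[[[33,1,30],[0,0,0]],[[33,1,60],[0,0,0]],[[33,1,83],[0,0,0]],[[33,1,83],[0,0,0]],[[33,1,83],[0,0,0]],[[33,1,83],[0,0,0]]]' ; python3 go.py clip 0 0 40; cat > look.py <<'E'
import sys,cv2; from h import *
n=sys.argv[1]; off=float(sys.argv[2])
s=r.state(); R=Ro.from_quat(s["tcp_rot"]); m=s["position"]+R.apply([0,0,-15]); C=clipR(.1); c=np.array([596.6,201.3,97.3])
print("roller in clip",C.inv().apply(m-c).round(1))
def panel(cam,ox,oy,w,h,S):
    im=vision.camera(cam)[:,:,::-1][oy:oy+h,ox:ox+w]; im=cv2.resize(im,None,fx=S,fy=S,interpolation=cv2.INTER_CUBIC)
    f=lambda X:tuple(int(round(a)) for a in ((proj(cam,X)-[ox,oy]+.5)*S-.5))
    cv2.line(im,f(m+R.apply([67,0,0])),f(m+R.apply([-67,0,0])),(255,0,0),1)
    cv2.line(im,f(c+C.apply([67,0,0])),f(c+C.apply([-67,0,0])),(0,0,255),1)
    return im
A=panel("top",160,120,80,105,5);B=panel("side",195,205,75,100,5)
h=max(A.shape[0],B.shape[0]); p=lambda i:cv2.copyMakeBorder(i,0,h-i.shape[0],0,0,cv2.BORDER_CONSTANT)
cv2.imwrite(f"pics/{n}.png",np.hstack([p(A),p(B)]))
E
python3 look.py l1 80
```

```text
t: 6.35
position: [563.6, 198.8, 155.1]
tcp_rot: [-0.048, 0.964, 0.013, 0.26]
ft_force: [0.3, -0.8, -0.4]
gripper_width: 34.0
gripper_force: 79.8
t 6.35 TCP [563.6 198.8 155.1] target [584.2 200.1 119. ]
shift [ 0.4 -0.8 41.6] turn [-0.   0.2 -0. ] F [ 0.3 -0.8 -0.4] w 34.0 q [-0.22  0.73 -0.51  2.22  1.99  0.6  -0.78]
roller in clip [ 0.2  0.8 81.6]
```

View pics/l1.png

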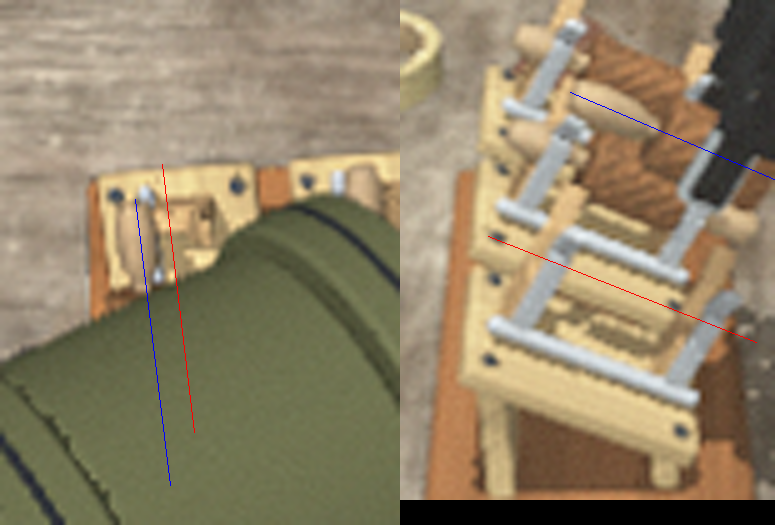

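The held roller's far end (top (133,195), side (575,95)) agrees with the prediction to about 1 mm, so the roller is well held and aligned. Descending.

```bash
python3 -m inch '[[[0,-1,20],[0,0,0]],[[0,-1,40],[0,0,0]],[[0,-1,46],[0,0,0]],[[0,-1,50],[0,0,0]],[[0,-1,53],[0,0,0]],[[0,-1,53],[0,0,0]],[[0,-1,53],[0,0,0]]]' ; python3 go.py clip 0 0 0; python3 look.py l2 0
```

```text
t: 7.32
position: [590.0, 200.3, 108.4]
tcp_rot: [-0.048, 0.964, 0.013, 0.259]
ft_force: [0.3, -0.9, -0.6]
gripper_width: 33.7
gripper_force: 79.8
t 7.325 TCP [590.  200.3 108.4] target [604.1 202.   84.3]
shift [-0.1  0.3 27.9] turn [-0.   0.1  0. ] F [ 0.3 -0.9 -0.6] w 33.7 q [-0.19  0.85 -0.51  2.17  2.09  0.65 -0.82]
roller in clip [-0.2 -0.3 27.9]
```

View pics/l2.png

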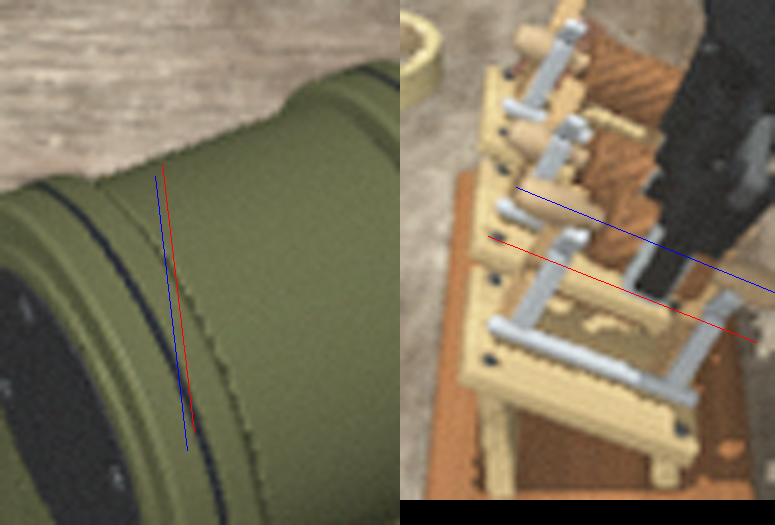

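The far handle, at side (560,203), is entering between prong and jaw with no contact yet. I'll continue in small steps.

```bash
python3 -m inch '[[[0,0,4],[0,0,0]],[[0,0,8],[0,0,0]],[[0,0,12],[0,0,0]],[[0,0,14],[0,0,0]],[[0,0,14],[0,0,0]]]' ; python3 go.py clip 0 0 0
```

```text
t: 8.05
position: [597.2, 199.8, 95.5]
tcp_rot: [-0.048, 0.965, 0.012, 0.259]
ft_force: [-0.2, -3.9, -0.1]
gripper_width: 33.8
gripper_force: 80.2
t 8.05 TCP [597.2 199.8  95.5] target [604.1 202.   84.3]
shift [-0.5  1.6 13.2] turn [-0.2  0.1 -0. ] F [-0.2 -3.9 -0.1] w 33.8 q [-0.19  0.88 -0.51  2.15  2.11  0.66 -0.82]
```

```bash
python3 -m inch '[[[0,0,3],[0,0,0]],[[0,0,6],[0,0,0]],[[0,0,9],[0,0,0]],[[0,0,9],[0,0,0]]]' ; python3 go.py clip 0 0 0; python3 -m inch '[[[0,0,2],[0,0,0]],[[0,0,4],[0,0,0]],[[0,0,4],[0,0,0]],[[0,0,4],[0,0,0]]]' ; python3 go.py clip 0 0 0
```

```text
t: 8.55
position: [602.0, 201.4, 87.7]
tcp_rot: [-0.048, 0.965, 0.013, 0.259]
ft_force: [3.3, -2.7, -6.1]
gripper_width: 33.9
gripper_force: 80.0
t 8.55 TCP [602.  201.4  87.7] target [604.1 202.   84.3]
shift [-0.1  0.4  4. ] turn [-0.1  0.1 -0. ] F [ 3.3 -2.7 -6.1] w 33.9 q [-0.19  0.89 -0.51  2.14  2.12  0.66 -0.82]
t: 9.05
position: [603.3, 202.7, 84.9]
tcp_rot: [-0.049, 0.964, 0.013, 0.259]
ft_force: [-1.1, -0.6, 0.0]
gripper_width: 33.7
gripper_force: 80.3
t 9.05 TCP [603.3 202.7  84.9] target [604.1 202.   84.3]
shift [-0.3 -0.7  0.9] turn [0.1 0.1 0. ] F [-1.1 -0.6  0. ] w 33.7 q [-0.19  0.9  -0.51  2.13  2.13  0.66 -0.82]
```

The jaws pulled the roller in and the force fell to zero. I'll press on until it meets the fork floor.

```bash
for i in 1 2 3; do python3 -m inch '[[[0,0,1],[0,0,0]],[[0,0,1],[0,0,0]],[[0,0,1],[0,0,0]]]' | grep -E "pos|ft"; done; python3 go.py clip 0 0 0;
```

```text
position: [603.5, 202.6, 84.7]
ft_force: [-4.4, -0.3, 6.1]
position: [603.6, 202.6, 84.6]
ft_force: [-7.4, -1.4, 13.4]
position: [603.6, 202.6, 84.5]
ft_force: [-13.1, -4.2, 21.9]
t 10.175 TCP [603.6 202.6  84.5] target [604.1 202.   84.3]
shift [-0.3 -0.6  0.3] turn [0.1 0.2 0.1] F [-13.1  -4.2  21.9] w 33.9 q [-0.19  0.9  -0.52  2.13  2.13  0.67 -0.83]
```

Stiff contact (25 N with no further travel) came at the predicted home depth. I'll unload, open and back out.

```bash
python3 -m inch '[[[0,0,-2],[0,0,0]],[[0,0,-2],[0,0,0]]]' |grep ft; python3 -m inch '[[[0,0,0],[0,0,0]],[[0,0,0],[0,0,0]],[[0,0,0],[0,0,0]],[[0,0,0],[0,0,0]],[[0,0,0],[0,0,0]],[[0,0,0],[0,0,0]]]' 0.8; python3 -m inch '[[[0,0,-10],[0,0,0]],[[0,0,-30],[0,0,0]],[[0,0,-60],[0,0,0]],[[0,0,-110],[0,0,0]],[[0,0,-160],[0,0,0]],[[0,0,-160],[0,0,0]]]'; python3 go.py clip 0 0 0
```

```text
ft_force: [-4.9, -1.0, 9.4]
t: 11.18
position: [604.0, 201.6, 83.8]
tcp_rot: [-0.048, 0.965, 0.013, 0.259]
ft_force: [0.2, 0.1, 0.1]
gripper_width: 68.0
gripper_force: 0.0
t: 11.92
position: [523.4, 194.7, 226.1]
tcp_rot: [-0.049, 0.964, 0.014, 0.262]
ft_force: [0.2, -0.5, -0.2]
gripper_width: 68.3
gripper_force: 0.0
t 11.925 TCP [523.4 194.7 226.1] target [604.1 202.   84.3]
shift [  1.9  -1.  163.2] turn [0.1 0.4 0.1] F [ 0.2 -0.5 -0.2] w 68.3 q [-0.27  0.54 -0.46  2.26  1.79  0.5  -0.64]
```

```bash
python3 -m inch '[[[0,-60,-80],[0,0,0]],[[20,-120,-80],[0,0,0]],[[40,-180,-80],[0,0,0]],[[60,-240,-80],[0,0,0]],[[60,-300,-80],[0,0,0]],[[60,-300,-80],[0,0,0]],[[60,-300,-80],[0,0,0]]]'|head -2; sed -i 's/^ *cv2.line.*m+R.*$//' look.py; python3 look.py l3 0
```

```text
t: 12.8
position: [461.9, -118.2, 260.7]
roller in clip [ -62.  -304.4  239.5]
```

View pics/l3.png

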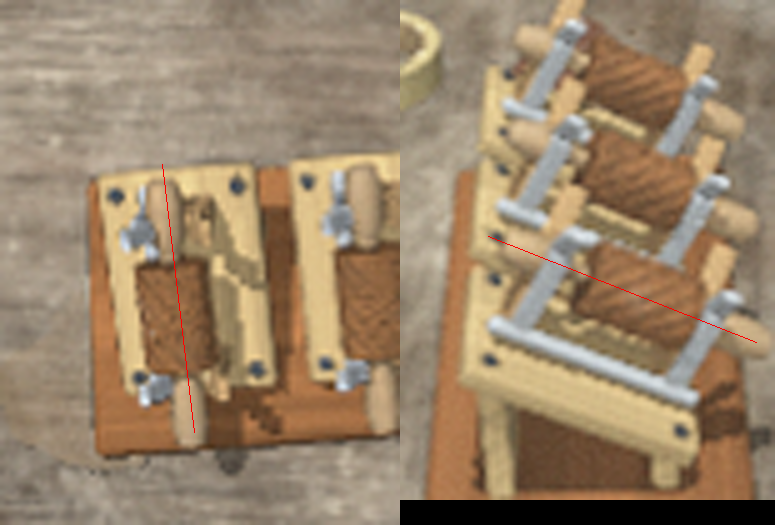

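The third roller sits exactly like its two neighbours: its axis lies on the red home line, the jaws are closed over both handles, and the other holders are undisturbed.

```bash
python3 -c "
from rig import r
print(r.finish_job())"
```

```text
the job is handed in; nothing more can be done
None
```

The loose roller is pushed fully home in the empty holder, with both jaws closed over its handles, and I handed the job in at about 13 s of the 46 s; the final pictures covered only the rack's left part from above and the holders from the side, so I did not re-check the jars afterwards.

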